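# Lay out a fixing kit in its matching holders

## Robot

A 6-joint arm with a two-finger parallel gripper is mounted at the origin on the work surface; the furniture and walls round the work are solid. World frame = base frame: x ahead of the robot, y to its left, z up, the work surface at z = 0. Lengths are in m, angles in rad, forces in N, time in s.
With the tool pointing down it reaches from about 0.35 to 0.85 m from the base axis. Payload 8.1 kg.
Tool frame: the origin (TCP) lies at the very end of the fingers, on their centre line; the grasp point (between the pads) lies 19 mm behind it; z points along the fingers, y is the line along which they close (so a half turn about z gives the same grasp; the last joint's range is limited). The gripper opens to 93 mm and grips with 3 to 60 N. Pads are 15 mm wide; open, the fingers measure 128 mm over their backs; the gripper's body (75 mm by 188 mm) begins 65 mm behind the grasp point.
Start: joints at [-1.268, 0.13, 1.488, -0, 1.523, -0.085], TCP at [0.227, -0.555, 0.219] pointing down, gripper open.
Joint ranges: [-2.96, 2.96], [-0.89, 2.26], [0.02, 2.5], [-1.34, 4.48], [0, 2.73], [-2.66, 2.66]. Speed limits (rad/s): [2.39, 2.39, 2.79, 3.14, 3.14, 3.14].

## Interface

Orientations are given as a rotation vector (axis times angle).
In Python, from plant import robot gives the robot as it stands. The module is installed in compiled form; this text tells all that it offers.
- The arm moves only by the tool play_rows, never from a script. Its argument "increments" is text: rows parted by semicolons, each of 5 numbers parted by spaces: the shift along the tool's x, y, z in mm, then the turn about the tool's z in degrees, then the closure, from -1 (fully open) to 1 (shut). In form: dx dy dz yaw claw; .... A call has 1 to 20 rows; each row is the pose to reach, as a shift and turn from the pose commanded when the call began, along the tool's axes at that moment; what a row does not reach only later rows make up. A row lasts 1/10 s, in which the tool goes at most 50 mm and 8.59 degrees, less where a joint would pass 70% of its speed; a pose out of reach is approached as far as the arm can. A call with a gripper value outside its range is refused whole. The fingers move at their own pace and stop on an object; "force" is the grip in N (left out, the last holds). Time passes only in rows, so rows that repeat a pose let the fingers close. It gives the time, the measured TCP pose, the force, the opening and the grip force at its end, in the units of the state.
- robot.read_state(): the state, without advancing time (a new reading comes with each control period).
- robot.read_camera(name): name is "scene" or "top" or "wrist"; returns the picture (384x512x3 uint8, blue, green, red); there is no depth.
- robot.calibration(name): a dict with "vertical_fov" (degrees; the focal length in pixels is half the picture's height over the tangent of half this angle, whatever the lens; pixels are square), "cx", "cy" (the principal point, pixels), "D" ([k1, k2, p1, p2, k3] as OpenCV has them; the pictures are not rectified), "rvec" (rotation vector, rad) and "tvec" (3), from world to camera coordinates, as OpenCV has them. Camera axes: x right, y down, z forward; pixel columns grow to the right and rows downward; lengths in m; the calibration is good to about 2 mm. A picture is of the moment at which its call begins: read the wrist's pose just before it. calibration takes no time and is no camera call; for the wrist camera it gives the pose at the moment of the call.
- robot.close_job(): hands the job in; it is judged then, once.
Trained networks look in the newest picture that a camera, given by its name, has taken for a name from the list of things; names that differ only in an ending like _2 or _b are one class to them, and where a whole thing is asked for, a point or a joint stands for the part that bears it (a point fixed in the world has none). Each returns a list of dicts, best first, with "conf" (0 to 1); they miss things now and then, are a little off and sometimes report something else, mostly with a low value. They report only what shows in the picture. A call takes as long as a camera call. They do not tell look-alikes from the thing itself.
- robot.recognise(camera, query): "centre" ([x, y, z] in m, in world coordinates, good to about 4 mm: the middle of the surface that is visible of it).
- robot.regions_of(camera, query): "pixels" (384x512 bool, what is visible of it).
- robot.landmark_of(camera, query): "centre" ([x, y, z] in m, in world coordinates, good to about 4 mm: a listed point, or the origin of a listed thing).
The state is a dict: "t": time; "q": joint angles; "dq": joint speeds; "joint_torque": joint torques, N m; "tool_pos": TCP position; "orientation": TCP orientation; "force": force on the tool from outside, world axes, zero at the start; "wrist_torque": the same for the moment, N m; "opening": finger opening in m; "gripper_force": force on a finger pad.
Only numpy, scipy, OpenCV 4.12 (cv2) and the standard library are available. Lean on these libraries where they do the work, as an engineer would, in place of code of your own. Each camera call takes 0.05 s, during which the arm holds its last target. There are 200 camera calls.

## Task

Lay out the fixing kit: put the long bolt, the short bolt, the girder clip and the pipe coupler each into the wooden holder that bears its outline, lying flat between the holder's stops, the bolts and the coupler along the length of their holders and the clip with its open side up. Let go of everything, and do not push the brown pack out of place.

Things in the scene. Friction and masses are not known exactly. Their poses are not given: they have to be found in the camera images.
- holder_long: Plywood holder, fixed, with dark inlaid outline: 5 mm base plate, on which the part lies, and stops 5 mm higher. Origin: centre of its underside; z up. For the long bolt: 117 x 52 mm, the longest; pocket 109 mm along its x axis by 38 mm along y; the side stops leave a 44 mm wide finger gap in the middle. The bolt may lie either way round along x.
- holder_short: Plywood holder, fixed, with dark inlaid outline: 5 mm base plate, on which the part lies, and stops 5 mm higher. Origin: centre of its underside; z up. For the short bolt: 85 x 45 mm; pocket 77 mm along its x axis by 31 mm along y; the side stops leave a 40 mm finger gap in the middle. The bolt may lie either way round along x.
- holder_clip: Plywood holder, fixed, with dark inlaid outline: 5 mm base plate, on which the part lies, and stops 5 mm higher. Origin: centre of its underside; z up. For the girder clip: 60 x 66 mm, nearly square, with four separate corner stops and no end stops; pocket 52 x 52 mm along its x and y; 34 mm gaps between the corner stops. The clip may be turned by quarter turns.
- holder_coupler: Plywood holder, fixed, with dark inlaid outline: 5 mm base plate, on which the part lies, and stops 5 mm higher. Origin: centre of its underside; z up. For the pipe coupler: 74 x 41 mm; pocket 66 mm along its x axis; two pairs of stops 27 mm apart in y keep the round coupler from rolling, with its axis along x and its underside on the base plate; the stops leave a 32 mm finger gap in the middle.
- bolt_long_mid (a point): Centre, half-way up, of the loose long hexagon bolt with a nut on it, grey steel, lying on the bench: 95 mm long along its y axis, 22 mm across the head and nut in x, 20 mm high (so this point is 10 mm above what it lies on). About 0.1 kg.
- bolt_short_mid (a point): Centre, half-way up, of the loose short hexagon bolt with a nut on it, grey steel, lying on the bench: 63 mm long along its y axis, 15 mm across in x, 13 mm high (this point is 6.5 mm above what it lies on). About 0.035 kg.
- girder_clip_mid (a point): Centre, half-way up, of the loose bent steel girder clip, a small U channel with its open side up: 36 x 36 mm, 18 mm high (this point is 9 mm above what it lies on); the base is 4 mm thick and two 4 mm walls stand at its +y and -y sides, so across y it can be gripped over 36 mm. About 0.09 kg.
- pipe_coupler_mid (a point): Centre, half-way up, of the loose grey pipe coupler, a short tube lying on its side: 52 mm long along its x axis, 37 mm in diameter (this point is 18.5 mm above what it lies on). It can roll. About 0.16 kg.
- brown_pack_mid (a point): Bystander: centre, half-way up, of a loose brown cardboard pack, 60 x 85 mm (x, y), 50 mm high. To be left where it is.
- bag_white: Obstacle, fixed: a tall clear bag with a heap of bolts and nuts, standing at the far left of the middle, behind the work. Treat it as a solid upright cone, 175 mm across below, narrow at its top 205 mm above the bench; carry things in front of it, or well above it. Origin: centre of its underside.
Things that resemble listed ones, but are neither listed nor needed, are in the scene too. What is shaped like the part that bears bolt_long_mid but green is not meant.

How it is judged:
At the end, for the whole second after the job is handed in: Each part rests, released, on the base of its own holder: within 12 mm of its centre in plan, at lying height (+2.5/-3 mm), bolts and coupler level within 0.1 rad and along the holder's x within 0.25 rad either way round, clip upright within 0.1 rad (horizontal distance between bolt_long_mid and holder_long below 0.012 m and z of bolt_long_mid in the frame of holder_long between 0.012 and 0.0175 m and angle between the y axis of bolt_long_mid and the x axis of holder_long, either way round below 0.25 rad and angle between bolt_long_mid's own y axis and vertical between 1.47 and 1.67 rad and linear speed of each of bolt_long, bolt_short, girder_clip, pipe_coupler below 0.02 m/s and angular speed of each of bolt_long, bolt_short, girder_clip, pipe_coupler below 0.3 rad/s and horizontal distance between bolt_short_mid and holder_short below 0.012 m and z of bolt_short_mid in the frame of holder_short between 0.0085 and 0.014 m and angle between the y axis of bolt_short_mid and the x axis of holder_short, either way round below 0.25 rad and angle between bolt_short_mid's own y axis and vertical between 1.47 and 1.67 rad and horizontal distance between girder_clip_mid and holder_clip below 0.012 m and z of girder_clip_mid in the frame of holder_clip between 0.011 and 0.0165 m and angle between girder_clip_mid's own z axis and vertical below 0.1 rad and horizontal distance between pipe_coupler_mid and holder_coupler below 0.012 m and z of pipe_coupler_mid in the frame of holder_coupler between 0.0205 and 0.026 m and angle between the x axis of pipe_coupler_mid and the x axis of holder_coupler, either way round below 0.25 rad and angle between pipe_coupler_mid's own x axis and vertical between 1.47 and 1.67 rad); the robot touches nothing.
It fails at once if the brown pack is shifted by more than 25 mm (distance of brown_pack_mid from where it was at the start of the episode above 0.025 m).
It also fails if it takes over 99 s, if anything falls off the work surface, if the arm or the gripper's body presses on something with over 40 N, if the wrist force passes 120 N, or if a joint passes its speed limit or range.

## Working session

There is one attempt and no reset: what is moved stays moved. The work goes in short steps, Python scripts to look and compute and a tool call to move; the robot and the scene stay as the last step left them, time stands still between calls to the robot, and variables do not carry over. Pictures are saved under pics/ and viewed, at most 14 in all, crops included, and the job is handed in when it is done.

Besides the shell and the picture viewer there is one more tool, called as name(argument=value, ...) on one line, values as JSON. play_rows: Moves the arm, as the interface text tells. Its arguments: {"type":"object","properties":{"increments":{"type":"string"},"force":{"type":"number"}},"required":["increments"]}

```bash
mkdir -p pics
python3 - <<'E'
from plant import robot
import cv2,numpy as np
s=robot.read_state();print(s['t'],s['tool_pos'],s['orientation'])
for c in ("top","scene"):
    im=robot.read_camera(c);cv2.imwrite(f"pics/{c}0.png",im)
    k=robot.calibration(c);print(c,{a:np.round(b,3) for a,b in k.items()})
    for n in ["holder_long","holder_short","holder_clip","holder_coupler","bolt_long_mid","bolt_short_mid","girder_clip_mid","pipe_coupler_mid","brown_pack_mid","bag_white"]:
        print(n,[(np.round(d['centre'],3).tolist(),round(d['conf'],2)) for d in robot.landmark_of(c,n)][:4])
print(robot.read_state()['t'])
E
```

```text
0.0 [ 0.22673865 -0.55489977  0.21760257] [-3.08095273e+00 -6.05014138e-01  3.02131386e-04]
top {'vertical_fov': np.float64(51.79), 'cx': np.float64(251.545), 'cy': np.float64(186.152), 'D': array([0.012, 0.   , 0.   , 0.   , 0.   ]), 'rvec': array([ 2.124, -2.176,  0.168]), 'tvec': array([0.   , 0.508, 1.266])}
holder_long [([0.358, 0.304, 0.0], 0.89)]
holder_short [([0.445, -0.075, -0.004], 0.78)]
holder_clip [([0.424, -0.209, -0.0], 0.71)]
holder_coupler [([0.482, 0.322, -0.001], 0.63)]
bolt_long_mid [([0.423, 0.039, 0.012], 0.59), ([0.308, -0.187, 0.012], 0.39)]
bolt_short_mid [([0.468, -0.348, 0.004], 0.45), ([0.356, 0.304, 0.0], 0.43)]
girder_clip_mid [([0.352, -0.335, 0.008], 0.67)]
pipe_coupler_mid [([0.422, 0.178, 0.015], 0.44)]
brown_pack_mid [([0.544, -0.231, 0.027], 0.56)]
bag_white [([0.447, -0.078, 0.001], 0.52)]
scene {'vertical_fov': np.float64(44.559), 'cx': np.float64(253.768), 'cy': np.float64(194.539), 'D': array([-0.07,  0.  ,  0.  ,  0.  ,  0.  ]), 'rvec': array([ 0.766, -2.559,  1.18 ]), 'tvec': array([0.398, 0.239, 0.966])}
holder_long [([0.358, 0.303, 0.002], 0.95), ([0.447, -0.08, 0.001], 0.42)]
holder_short []
holder_clip [([0.354, -0.333, 0.009], 0.69)]
holder_coupler [([0.485, 0.323, -0.001], 0.74)]
bolt_long_mid [([0.312, -0.189, 0.01], 0.6), ([0.426, 0.04, 0.01], 0.49)]
bolt_short_mid [([0.473, -0.345, 0.007], 0.54)]
girder_clip_mid [([0.352, -0.332, 0.007], 0.48)]
pipe_coupler_mid [([0.422, 0.173, 0.02], 0.57)]
brown_pack_mid [([0.545, -0.227, 0.023], 0.58), ([0.424, 0.174, 0.019], 0.27)]
bag_white []
1.1
```

```bash
cat > h.py <<'E'
from plant import robot
import cv2,numpy as np
def KM(c):
    k=robot.calibration(c);f=192/np.tan(np.radians(k['vertical_fov'])/2)
    return np.array([[f,0,k['cx']],[0,f,k['cy']],[0,0,1]]),np.array(k['D'],float),np.array(k['rvec'],float),np.array(k['tvec'],float)
def ray(c,uv,z):
    K,D,r,t=KM(c);R=cv2.Rodrigues(r)[0]
    p=cv2.undistortPoints(np.array(uv,float).reshape(-1,1,2),K,D)[:,0]
    d=np.c_[p,np.ones(len(p))]@R;o=-R.T@t
    return o+d*((z-o[2])/d[:,2])[:,None]
def topdown(c,im,x0,x1,y0,y1,z,s):   # rectified plan view at height z; s px per m; up=+x, left=+y
    K,D,r,t=KM(c);h,w=int((x1-x0)*s),int((y1-y0)*s)
    v,u=np.mgrid[0:h,0:w];P=np.stack([x1-v/s,y1-u/s,np.full(u.shape,z)],-1).reshape(-1,3).astype(float)
    m=cv2.projectPoints(P,r,t,K,D)[0].reshape(h,w,2).astype(np.float32)
    return cv2.remap(im,m[...,0],m[...,1],cv2.INTER_CUBIC)
E
python3 - <<'E'
from h import *
im=cv2.imread('pics/top0.png')
o=topdown('top',im,.25,.65,-.40,.40,.005,1000)
for i in range(0,800,50): cv2.line(o,(i,0),(i,4 if i%100 else 10),(0,0,255),1)
for i in range(0,400,50): cv2.line(o,(0,i),(6,i),(0,0,255),1)
cv2.imwrite('pics/plan0.png',o)
for n in ["holder_long","holder_short","holder_clip","holder_coupler","bolt_long_mid","bolt_short_mid","girder_clip_mid","pipe_coupler_mid"]:
    z={'bolt_long_mid':.016,'bolt_short_mid':.01,'girder_clip_mid':.012,'pipe_coupler_mid':.025}.get(n,.008)
    for d in robot.regions_of('top',n)[:3]:
        m=d['pixels'];v,u=np.nonzero(m)
        P=ray('top',np.c_[u,v],z)[:,:2].astype(np.float32)
        r=cv2.minAreaRect(P);e=np.linalg.eigh(np.cov(P.T))[1][:,1]
        print(n,round(d['conf'],2),'rect',np.round(r[0],4),np.round(r[1],3),round(r[2],1),'mean',np.round(P.mean(0),4),'axis deg',round(np.degrees(np.arctan2(e[1],e[0])),1),np.median(cv2.imread('pics/top0.png')[m],0))
E
```

```text
holder_long 0.8 rect [0.3536 0.3039] [0.118 0.054] 13.0 mean [0.3536 0.3044] axis deg -167.4 [143. 175. 192.]
holder_long 0.73 rect [ 0.4677 -0.3471] [0.012 0.056] 42.8 mean [ 0.4659 -0.3441] axis deg 135.7 [152. 153. 151.]
holder_clip 0.92 rect [ 0.421  -0.2027] [0.058 0.065] 3.0 mean [ 0.4205 -0.2028] axis deg 86.1 [162.5 194.  212. ]
holder_coupler 0.56 rect [0.4825 0.3202] [0.076 0.041] 17.1 mean [0.4821 0.3202] axis deg -162.9 [115.5 139.  154.5]
girder_clip_mid 0.56 rect [ 0.3491 -0.331 ] [0.04  0.035] 80.5 mean [ 0.349  -0.3311] axis deg 85.8 [135.  134.5 130. ]
pipe_coupler_mid 0.62 rect [0.4165 0.1739] [0.056 0.036] 62.2 mean [0.4171 0.1732] axis deg 55.1 [163. 159. 154.]
pipe_coupler_mid 0.35 rect [0.3536 0.2994] [0.114 0.052] 12.9 mean [0.3539 0.2995] axis deg -167.5 [144.  175.5 193. ]
```

View pics/plan0.png

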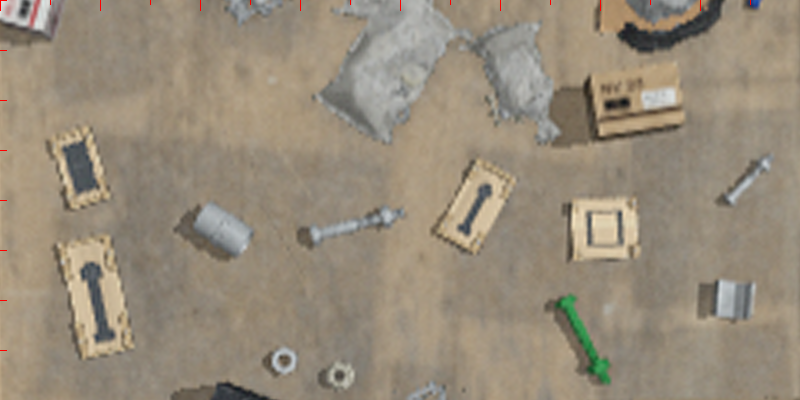

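View pics/scene0.png

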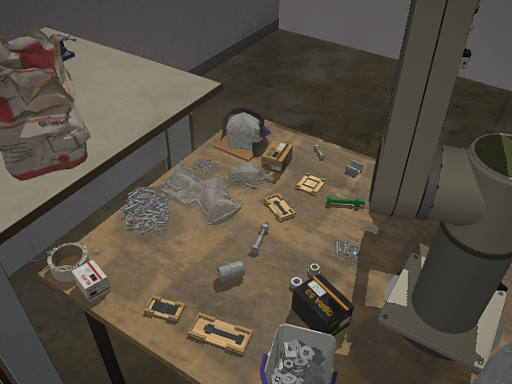

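The plan view (1 mm/px) shows the long holder at (94,297), the coupler holder at (79,168), the short holder at (475,206) and the clip holder at (604,229). The parts are the coupler at (223,229), long bolt at (353,224), short bolt at (746,180) and clip at (735,300). The green bolt at (583,338) is a decoy. I'll move over the right-hand parts for a wrist view.

```bash
cat >> h.py <<'E'
def pose():
    s=robot.read_state();R=cv2.Rodrigues(np.array(s['orientation'],float))[0]
    return s,np.array(s['tool_pos'],float),R
def go(x,y,z,ang=None,p=None,quiet=0):
    """shift to TCP (x,y,z); ang = world angle (deg) of the closing line, mod 180; prints row and resulting tool x angle"""
    s,t,R=pose()
    d=R.T@(np.array([x,y,z])-t)*1000
    psi=np.degrees(np.arctan2(R[1,0],R[0,0]));cl=psi-90
    yaw=0 if ang is None else (cl-ang+90)%180-90
    print('t%.1f psi %.1f q6 %.2f row: %.1f %.1f %.1f yaw %.1f'%(s['t'],psi,s['q'][5],*d,yaw))
E
python3 - <<'E'
from h import *
go(.40,-.33,.25,90)
K,D,r,t=KM('wrist');R=cv2.Rodrigues(r)[0];print('cam pos',-R.T@t,'fwd',R[2],K[0,0])
E
```

```text
t1.5 psi 22.2 q6 -0.09 row: 245.5 -143.2 -31.4 yaw 22.2
cam pos [ 0.29374449 -0.52822781  0.38442026] fwd [-0.23598133 -0.09769118 -0.96683465] 311.2329771816396
```

play_rows(increments="245 -143 -31 22 -1;245 -143 -31 22 -1;245 -143 -31 22 -1;245 -143 -31 22 -1;245 -143 -31 22 -1;245 -143 -31 22 -1;245 -143 -31 22 -1;245 -143 -31 22 -1;245 -143 -31 22 -1;245 -143 -31 22 -1")

```text
t: 2.5
tool_pos: [0.3988, -0.3314, 0.2493]
orientation: [-3.141, -0.003, 0.001]
force: [-0.2, -0.1, -0.2]
opening: 0.0933
gripper_force: 0.0
```

Run:
```python
from h import *
s,p,R=pose();print(s['t'],p)
im=robot.read_camera('wrist')
o=topdown('wrist',im,.30,.54,-.40,-.15,.009,2400)
for i in range(0,600,24): cv2.line(o,(i,0),(i,5 if i%120 else 14),(0,0,255),1)
for i in range(0,576,24): cv2.line(o,(0,i),(5 if i%120 else 14,i),(0,0,255),1)
cv2.imwrite('pics/w1.png',o)
for n in ["holder_clip","bolt_short_mid","girder_clip_mid"]:
    print(n,[(np.round(d['centre'],3).tolist(),round(d['conf'],2)) for d in robot.landmark_of('wrist',n)][:4])
    z={'bolt_short_mid':.010,'girder_clip_mid':.018}.get(n,.008)
    for d in robot.regions_of('wrist',n)[:2]:
        v,u=np.nonzero(d['pixels']);P=ray('wrist',np.c_[u,v],z)[:,:2].astype(np.float32)
        r=cv2.minAreaRect(P);e=np.linalg.eigh(np.cov(P.T))[1][:,1]
        print(round(d['conf'],2),'rect',np.round(r[0],4),np.round(r[1],3),round(r[2],1),'axis',round(np.degrees(np.arctan2(e[1],e[0])),1))
```

```text
2.5 [ 0.39877817 -0.33141433  0.24931866]
holder_clip [([0.418, -0.204, -0.001], 0.6)]
0.72 rect [ 0.4249 -0.2059] [0.06  0.067] 2.0 axis 97.1
bolt_short_mid [([0.472, -0.351, 0.008], 0.71)]
0.88 rect [ 0.4742 -0.3496] [0.015 0.063] 44.7 axis 135.6
girder_clip_mid [([0.355, -0.338, 0.009], 0.84)]
0.56 rect [ 0.3549 -0.332 ] [0.036 0.04 ] 85.0 axis -172.5
```

View pics/w1.png

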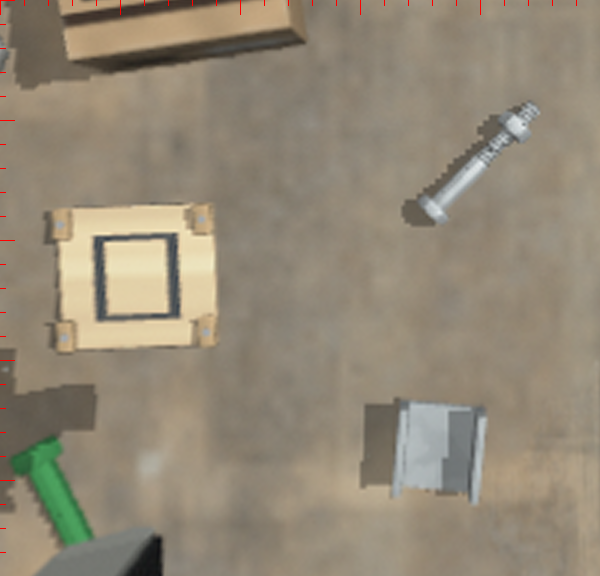

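play_rows(increments="-44 2 190 5 -0.3;-44 2 190 5 -0.3;-44 2 190 5 -0.3;-44 2 190 5 -0.3;-44 2 190 5 -0.3;-44 2 220 5 -0.3;-44 2 238 5 -0.3;-44 2 245 5 -0.3;-44 2 245 5 -0.3;-44 2 245 5 1;-44 2 245 5 1;-44 2 245 5 1;-44 2 245 5 1;-44 2 245 5 1;-44 2 245 5 1;-44 2 245 5 1;-44 2 235 5 1;-44 2 205 5 1;-44 2 205 5 1", force=15)

```text
t: 4.75
tool_pos: [0.3575, -0.3346, 0.0486]
orientation: [3.135, -0.131, 0.006]
force: [0.8, -0.3, -0.5]
opening: 0.0355
gripper_force: 15.0
```

Run:
```python
from h import *
go(.4235,-.2065,.009,92)
```

```text
t4.8 psi -4.8 q6 0.80 row: 55.0 -133.4 39.3 yaw -6.8
```

play_rows(increments="55 -133 10 -7 1;55 -133 10 -7 1;55 -133 10 -7 1;55 -133 10 -7 1;55 -133 10 -7 1;55 -133 10 -7 1")

```text
t: 5.35
tool_pos: [0.4212, -0.2053, 0.0345]
orientation: [3.141, 0.061, -0.001]
force: [-0.8, -0.8, -1.5]
opening: 0.0359
gripper_force: 15.0
```

Run:
```python
from h import *
go(.4235,-.2065,.009,92)
```

```text
t5.3 psi 2.2 q6 0.97 row: 2.3 1.3 25.5 yaw 0.2
```

play_rows(increments="1 1 15 0 1;1 1 21 0 1;1 1 25 0 1;1 1 25 0 1;1 1 25 0 0;1 1 25 0 0;1 1 25 0 0;1 1 25 0 0;1 1 5 0 0;1 1 -35 0 0;1 1 -65 0 0;1 1 -65 0 0")

```text
t: 6.55
tool_pos: [0.4257, -0.2075, 0.1048]
orientation: [3.136, 0.061, 0.011]
force: [0.1, 0.3, 0.4]
opening: 0.0461
gripper_force: 0.0
```

Run:
```python
from h import *
s=pose()[0];print(s['opening'])
go(.474,-.350,.003,45)
```

```text
0.04609812491546183
t6.5 psi 2.2 q6 0.97 row: 42.0 143.8 102.8 yaw 47.2
```

play_rows(increments="42 144 40 47 0;42 144 40 47 0;42 144 40 47 0;42 144 40 47 0;42 144 40 47 0;42 144 40 47 0;42 144 40 47 0;42 144 40 47 0;42 144 40 47 0;42 144 40 47 0")

```text
t: 7.55
tool_pos: [0.4702, -0.3477, 0.0597]
orientation: [2.905, -1.195, 0.0]
force: [-0.2, -0.2, 0.2]
opening: 0.0465
gripper_force: 0.0
```

Run:
```python
from h import *
go(.474,-.350,.003,45)
```

```text
t7.5 psi -44.7 q6 1.63 row: 4.3 -1.1 56.7 yaw 0.3
```

play_rows(increments="3 -1 35 0 0;3 -1 50 0 0;3 -1 57 0 0;3 -1 57 0 0;3 -1 57 0 1;3 -1 57 0 1;3 -1 57 0 1;3 -1 57 0 1;3 -1 57 0 1;3 -1 57 0 1;3 -1 57 0 1;3 -1 57 0 1", force=15)

```text
t: 8.75
tool_pos: [0.4731, -0.3495, 0.003]
orientation: [2.905, -1.197, 0.001]
force: [-0.8, 0.4, 3.5]
opening: 0.0137
gripper_force: 15.0
```

play_rows(increments="0 0 -20 0 1;0 0 -60 0 1;0 0 -60 0 1;0 0 -60 0 1;0 0 -60 0 1")

```text
t: 9.25
tool_pos: [0.4723, -0.3486, 0.0614]
orientation: [-2.904, 1.196, 0.003]
force: [0.1, 0.3, -0.9]
opening: 0.0137
gripper_force: 15.0
```

Run:
```python
from h import *
go(.445,-.11,.10,63)
o=[]
im=robot.read_camera('wrist');cv2.imwrite('pics/w2.png',im)
```

```text
t9.2 psi -44.8 q6 1.63 row: -187.5 -150.2 -38.3 yaw -17.8
```

View pics/w2.png

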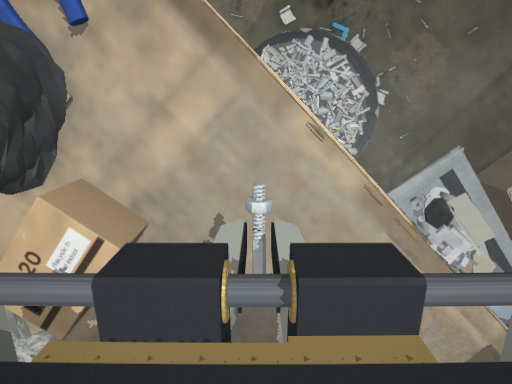

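Run:
```python
from h import *
go(.375,-.04,.14,63)
```

```text
t9.3 psi -44.8 q6 1.63 row: -286.3 -150.5 -78.3 yaw -17.8
```

play_rows(increments="0 0 -40 0 1;-286 -150 -78 -18 1;-286 -150 -78 -18 1;-286 -150 -78 -18 1;-286 -150 -78 -18 1;-286 -150 -78 -18 1;-286 -150 -78 -18 1;-286 -150 -78 -18 1;-286 -150 -78 -18 1;-286 -150 -78 -18 1;-286 -150 -78 -18 1")

```text
t: 10.4
tool_pos: [0.3755, -0.0419, 0.14]
orientation: [3.056, -0.728, -0.002]
force: [0.3, 0.3, -0.5]
opening: 0.0139
gripper_force: 15.0
```

```bash
cat >> h.py <<'E'
def look(fn,x0,x1,y0,y1,z,s,names):
    zz={'bolt_long_mid':.014,'girder_clip_mid':.018,'pipe_coupler_mid':.025,'bolt_short_mid':.01}
    K=KM('wrist');im=robot.read_camera('wrist')
    o=topdown('wrist',im,x0,x1,y0,y1,z,s)
    for i in range(0,o.shape[1],s//100): cv2.line(o,(i,0),(i,14 if i%(s//20)==0 else 5),(0,0,255),1)
    for i in range(0,o.shape[0],s//100): cv2.line(o,(0,i),(14 if i%(s//20)==0 else 5,i),(0,0,255),1)
    cv2.imwrite(fn,o)
    for n in names:
        print(n,[(np.round(d['centre'],3).tolist(),round(d['conf'],2)) for d in robot.landmark_of('wrist',n)][:4])
        for d in robot.regions_of('wrist',n)[:2]:
            v,u=np.nonzero(d['pixels']);P=ray('wrist',np.c_[u,v],zz.get(n,.008))[:,:2].astype(np.float32)
            r=cv2.minAreaRect(P);e=np.linalg.eigh(np.cov(P.T))[1][:,1]
            print(' ',round(d['conf'],2),'rect',np.round(r[0],4),np.round(r[1],3),round(r[2],1),'axis',round(np.degrees(np.arctan2(e[1],e[0])),1))
E
python3 - <<'E'
from h import *
print(pose()[1])
look('pics/w3.png',.34,.54,-.14,.12,.005,2400,['holder_short','bolt_long_mid'])
E
```

```text
[ 0.37548285 -0.0419304   0.14001581]
holder_short [([0.44, -0.079, -0.002], 0.57)]
  0.71 rect [ 0.4464 -0.0771] [0.046 0.087] 60.7 axis 150.2
bolt_long_mid [([0.427, 0.039, 0.011], 0.93), ([0.312, -0.187, 0.014], 0.93)]
  0.8 rect [0.4275 0.0425] [0.022 0.101] 15.0 axis 104.7
```

View pics/w3.png

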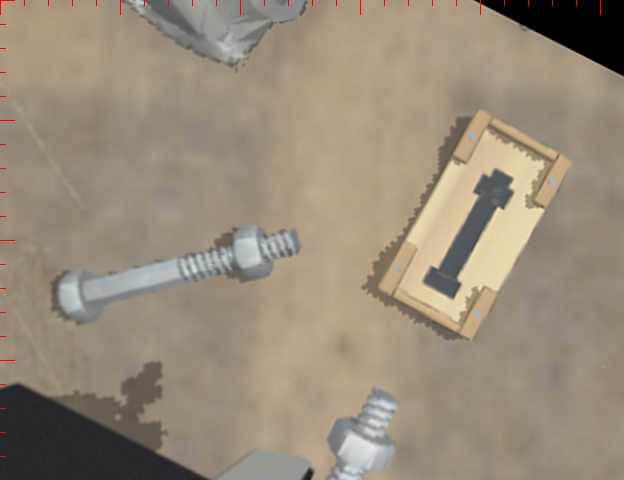

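Run:
```python
from h import *
go(.4455,-.078,.0085,61.2)
```

```text
t10.7 psi -26.9 q6 1.79 row: 78.8 0.5 131.8 yaw 1.9
```

play_rows(increments="79 0 80 2 1;79 0 80 2 1;79 0 90 2 1;79 0 100 2 1;79 0 100 2 1;79 0 100 2 1")

```text
t: 11.25
tool_pos: [0.4461, -0.0769, 0.0415]
orientation: [3.043, -0.781, 0.001]
force: [0.0, -1.0, 0.5]
opening: 0.0137
gripper_force: 15.0
```

Run:
```python
from h import *
go(.4455,-.078,.0085,61.2)
```

```text
t11.2 psi -28.8 q6 1.79 row: -0.0 1.2 33.0 yaw 0.0
```

Lower, release slightly and rise.

play_rows(increments="0 1 20 0 1;0 1 28 0 1;0 1 33 0 1;0 1 33 0 1;0 1 33 0 1;0 1 33 0 0.3;0 1 33 0 0.3;0 1 33 0 0.3;0 1 33 0 0.3;0 1 15 0 0.3;0 1 -25 0 0.3;0 1 -60 0 0;0 1 -60 0 0")

```text
t: 12.55
tool_pos: [0.4494, -0.0789, 0.1062]
orientation: [3.043, -0.781, 0.014]
force: [0.6, -1.0, -0.2]
opening: 0.0436
gripper_force: 0.0
```

Run:
```python
from h import *
go(.4275,.0425,.06,13.3)
```

```text
t12.6 psi -28.8 q6 1.79 row: -78.0 -95.8 45.7 yaw 47.9
```

play_rows(increments="-78 -96 45 -132 0;-78 -96 45 -132 0;-78 -96 45 -132 0;-78 -96 45 -132 0;-78 -96 45 -132 0;-78 -96 45 -132 0;-78 -96 45 -132 0;-78 -96 45 -132 0;-78 -96 45 -132 0;-78 -96 45 -132 0;-78 -96 45 -132 0;-78 -96 45 -132 0;-78 -96 45 -132 0;-78 -96 45 -132 0;-78 -96 45 -132 0;-78 -96 45 -132 0;-78 -96 45 -132 0;-78 -96 45 -132 0")

```text
t: 14.35
tool_pos: [0.4232, 0.0439, 0.0552]
orientation: [-1.953, -2.46, 0.001]
force: [0.9, 0.0, -0.1]
opening: 0.0468
gripper_force: 0.0
```

Run:
```python
from h import *
go(.4275,.0425,.004,13.3)
im=robot.read_camera('top')
o=topdown('top',im,.37,.49,-.25,.0,.01,3000)
cv2.imwrite('pics/t2.png',o)
```

```text
t14.3 psi 103.1 q6 -0.25 row: -2.3 3.9 51.2 yaw -0.2
```

View pics/t2.png

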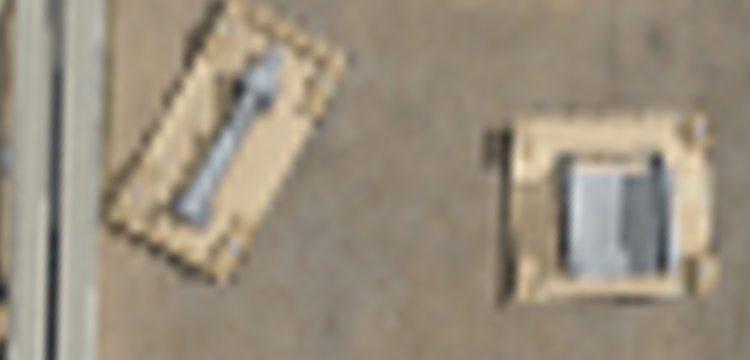

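The short bolt (at 233,134) and the clip (at 617,217) lie centred in their holders, about 3 mm off. The long bolt is next.

play_rows(increments="-2 3 35 0 0;-2 3 46 0 0;-2 3 51 0 0;-2 3 51 0 0;-2 3 51 0 1;-2 3 51 0 1;-2 3 51 0 1;-2 3 51 0 1;-2 3 51 0 1;-2 3 51 0 1;-2 3 51 0 1;-2 3 40 0 1;-2 3 0 0 1;-2 3 -50 0 1;-2 3 -80 0 1;-2 3 -80 0 1", force=20)

```text
t: 16.0
tool_pos: [0.4305, 0.0426, 0.1418]
orientation: [1.946, 2.456, 0.009]
force: [0.4, 0.3, -1.1]
opening: 0.021
gripper_force: 20.0
```

Run:
```python
from h import *
# view pose: TCP 75 mm behind holder along its x (psi=12.6)
go(.356-.085*np.cos(np.radians(12.6))+.06,.304-.10,.15,102.6)
```

```text
t16.0 psi 103.2 q6 -0.25 row: 179.4 -57.8 -9.2 yaw -89.4
```

Run:
```python
from h import *
go(.43,.20,.18)
```

```text
t16.0 psi 103.2 q6 -0.25 row: 153.2 35.9 -38.3 yaw 0.0
```

play_rows(increments="153 36 -38 0 1;153 36 -38 0 1;153 36 -38 0 1;153 36 -38 0 1;153 36 -38 0 1;153 36 -38 0 1")

```text
t: 16.6
tool_pos: [0.4263, 0.1989, 0.1726]
orientation: [-1.95, -2.463, 0.003]
force: [-0.1, 0.3, -0.1]
opening: 0.0211
gripper_force: 20.0
```

Run:
```python
from h import *
print(pose()[1])
look('pics/w4.png',.28,.54,.12,.40,.010,2300,['holder_long','holder_coupler','pipe_coupler_mid'])
```

```text
[0.42634486 0.19893359 0.17260407]
holder_long [([0.355, 0.304, -0.001], 0.89)]
  0.81 rect [0.3566 0.3036] [0.118 0.053] 11.9 axis -168.5
holder_coupler [([0.482, 0.319, 0.001], 0.73)]
  0.87 rect [0.4865 0.3195] [0.076 0.042] 16.7 axis -162.9
pipe_coupler_mid [([0.421, 0.173, 0.016], 0.66)]
  0.59 rect [0.421  0.1753] [0.057 0.035] 56.4 axis 54.0
```

View pics/w4.png

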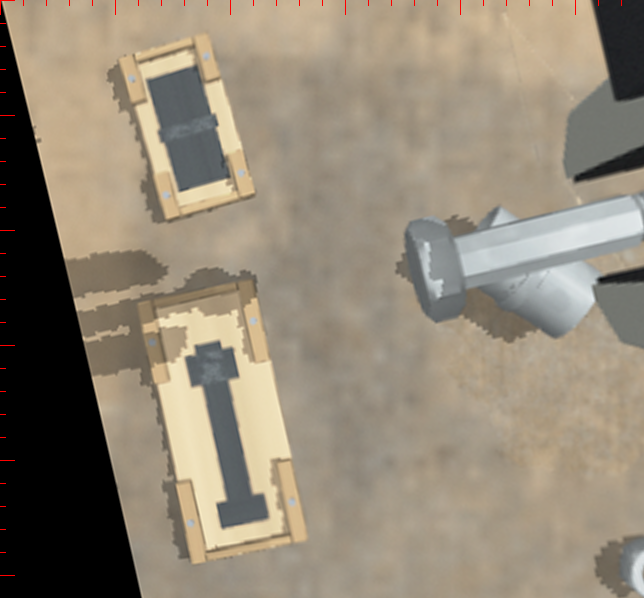

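Run:
```python
from h import *
s,p,R=pose();K,D,r,t=KM('wrist');Rc=cv2.Rodrigues(r)[0];o=-Rc.T@t
for uv in [(408,258),(425,268)]:
    g=np.array([.54-uv[1]/2300,.40-uv[0]/2300,.010])
    q=o+(g-o)*((p[2]+.006-o[2])/(g[2]-o[2]));print(R.T@(q-p)*1000)
go(.3565,.3033,.06,102.2)
```

```text
[47.63555094  3.65253009 -6.00490224]
[44.62200698  0.78270147 -6.00398326]
t16.9 psi 103.1 q6 0.10 row: 117.6 -45.0 113.5 yaw -89.1
```

play_rows(increments="118 -45 30 -89 1;118 -45 30 -89 1;118 -45 30 -89 1;118 -45 60 -89 1;118 -45 60 -89 1;118 -45 60 -89 1;118 -45 80 -89 1;118 -45 80 -89 1;118 -45 100 -89 1;118 -45 100 -89 1;118 -45 115 -89 1;118 -45 125 -89 1;118 -45 125 -89 1")

```text
t: 18.25
tool_pos: [0.3551, 0.3033, 0.0469]
orientation: [0.33, -3.121, 0.002]
force: [-0.6, 0.5, -0.9]
opening: 0.0211
gripper_force: 20.0
```

Run:
```python
from h import *
go(.3565,.3033,.0095,102.2)
```

```text
t18.2 psi -167.9 q6 -1.18 row: -1.5 -0.3 37.4 yaw -0.1
```

play_rows(increments="-1 0 22 0 1;-1 0 32 0 1;-1 0 37 0 1;-1 0 37 0 1;-1 0 37 0 1;-1 0 37 0 0;-1 0 37 0 0;-1 0 37 0 0;-1 0 37 0 0;-1 0 20 0 0;-1 0 -20 0 0;-1 0 -60 0 -0.3;-1 0 -60 0 -0.3")

```text
t: 19.55
tool_pos: [0.3606, 0.307, 0.115]
orientation: [-0.333, 3.115, 0.008]
force: [0.4, 1.1, 0.9]
opening: 0.0575
gripper_force: 0.0
```

Run:
```python
from h import *
go(.425,.27,.18,147)
```

```text
t19.6 psi -167.8 q6 -1.19 row: -55.7 -49.5 -64.7 yaw -44.8
```

Run:
```python
from h import *
print(ray('scene',[(145,225),(145,190),(125,215),(170,215)],0.0))
go(.464,.245,.20,147)
```

```text
[[6.86845417e-01 1.59884170e-01 0.00000000e+00]
 [7.77774143e-01 6.17412291e-02 0.00000000e+00]
 [7.52800037e-01 1.61513491e-01 1.11022302e-16]
 [6.59494997e-01 9.85065046e-02 0.00000000e+00]]
t19.6 psi -167.8 q6 -1.19 row: -88.7 -82.2 -84.5 yaw -44.8
```

play_rows(increments="-89 -82 -84 -45 -0.3;-89 -82 -84 -45 -0.3;-89 -82 -84 -45 -0.3;-89 -82 -84 -45 -0.3;-89 -82 -84 -45 -0.3;-89 -82 -84 -45 -0.3;-89 -82 -84 -45 -0.3;-89 -82 -84 -45 -0.3")

```text
t: 20.35
tool_pos: [0.4613, 0.2432, 0.1922]
orientation: [1.502, -2.759, -0.0]
force: [0.2, 0.1, 0.4]
opening: 0.0602
gripper_force: 0.0
```

Run:
```python
from h import *
print(pose()[1])
look('pics/w5.png',.35,.50,.08,.26,.0185,3000,['pipe_coupler_mid'])
```

```text
[0.46128987 0.24324815 0.19218212]
pipe_coupler_mid [([0.422, 0.171, 0.016], 0.66)]
  0.67 rect [0.4211 0.1745] [0.053 0.034] 56.3 axis 56.6
```

View pics/w5.png

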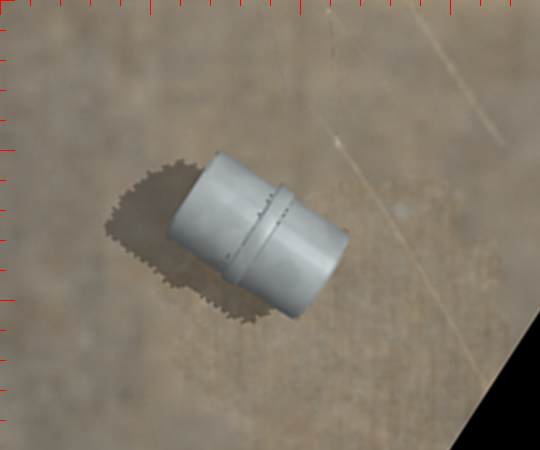

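Run:
```python
from h import *
go(.4217,.174,.003,146.5)
```

```text
t20.5 psi -122.8 q6 -2.18 row: 79.7 -4.3 189.5 yaw 0.7
```

play_rows(increments="80 -4 60 1 -0.4;80 -4 120 1 -0.4;80 -4 120 1 -0.4;80 -4 120 1 -0.4;80 -4 120 1 -0.4;80 -4 120 1 -0.4")

```text
t: 21.1
tool_pos: [0.4245, 0.1753, 0.0761]
orientation: [-1.478, 2.766, -0.001]
force: [0.3, 0.1, 1.1]
opening: 0.0655
gripper_force: 0.0
```

Run:
```python
from h import *
go(.4217,.174,.003,146.5)
```

```text
t21.1 psi -123.8 q6 -2.27 row: 2.9 1.9 73.1 yaw -0.3
```

play_rows(increments="2 1 40 0 -0.4;2 1 62 0 -0.4;2 1 72 0 -0.4;2 1 72 0 -0.4;2 1 72 0 1;2 1 72 0 1;2 1 72 0 1;2 1 72 0 1;2 1 72 0 1;2 1 72 0 1;2 1 72 0 1;2 1 60 0 1;2 1 20 0 1;2 1 -10 0 1;2 1 -10 0 1", force=25)

```text
t: 22.6
tool_pos: [0.4228, 0.1736, 0.0878]
orientation: [-1.477, 2.764, -0.003]
force: [0.7, -0.2, -0.6]
opening: 0.0364
gripper_force: 25.0
```

Run:
```python
from h import *
go(.4845,.319,.06,106.5)
```

```text
t22.6 psi -123.8 q6 -2.27 row: -154.9 29.7 28.6 yaw 39.7
```

play_rows(increments="-155 30 0 40 1;-155 30 0 40 1;-155 30 0 40 1;-155 30 0 40 1;-155 30 20 40 1;-155 30 30 40 1;-155 30 30 40 1;-155 30 30 40 1")

```text
t: 23.4
tool_pos: [0.4802, 0.3176, 0.0522]
orientation: [0.446, -3.108, 0.001]
force: [0.2, -0.7, -1.5]
opening: 0.0363
gripper_force: 25.0
```

Run:
```python
from h import *
go(.4845,.319,.009,106.5)
```

```text
t23.4 psi -163.7 q6 -1.36 row: -4.6 0.2 43.2 yaw -0.2
```

play_rows(increments="-4 0 25 0 1;-4 0 36 0 1;-4 0 42 0 1;-4 0 42 0 1;-4 0 42 0 1")

```text
t: 23.9
tool_pos: [0.4849, 0.3195, 0.0113]
orientation: [-0.443, 3.11, 0.0]
force: [0.3, 0.4, -1.9]
opening: 0.0363
gripper_force: 25.0
```

play_rows(increments="0 0 0 0 0;0 0 0 0 0;0 0 0 0 0;0 0 0 0 0;0 0 -20 0 -0.2;0 0 -60 0 -0.2;0 0 -110 0 -0.2;0 0 -150 0 -0.2;0 -150 -190 0 -0.2;0 -150 -190 0 -0.2;0 -150 -190 0 -0.2;0 -150 -190 0 -0.2;0 -150 -190 0 -0.2")

```text
t: 25.2
tool_pos: [0.5273, 0.1742, 0.2013]
orientation: [-0.438, 3.11, 0.0]
force: [-1.0, -0.4, 0.6]
opening: 0.0557
gripper_force: 0.0
```

Run:
```python
from h import *
im=robot.read_camera('top')
o=topdown('top',im,.29,.54,.05,.40,.010,2200);cv2.imwrite('pics/t3.png',o)
for n in ["bolt_long_mid","bolt_short_mid","girder_clip_mid","pipe_coupler_mid","brown_pack_mid"]:
    print(n,[(np.round(d['centre'],3).tolist(),round(d['conf'],2)) for d in robot.landmark_of('top',n)][:4])
```

```text
bolt_long_mid [([0.306, -0.184, 0.014], 0.58), ([0.415, -0.208, 0.014], 0.38)]
bolt_short_mid [([0.444, -0.075, -0.0], 0.51), ([0.44, -0.077, 0.009], 0.48)]
girder_clip_mid [([0.42, -0.208, 0.017], 0.53)]
pipe_coupler_mid [([0.491, 0.322, 0.023], 0.45)]
brown_pack_mid [([0.547, -0.233, 0.03], 0.66), ([0.356, 0.301, 0.001], 0.24)]
```

View pics/t3.png

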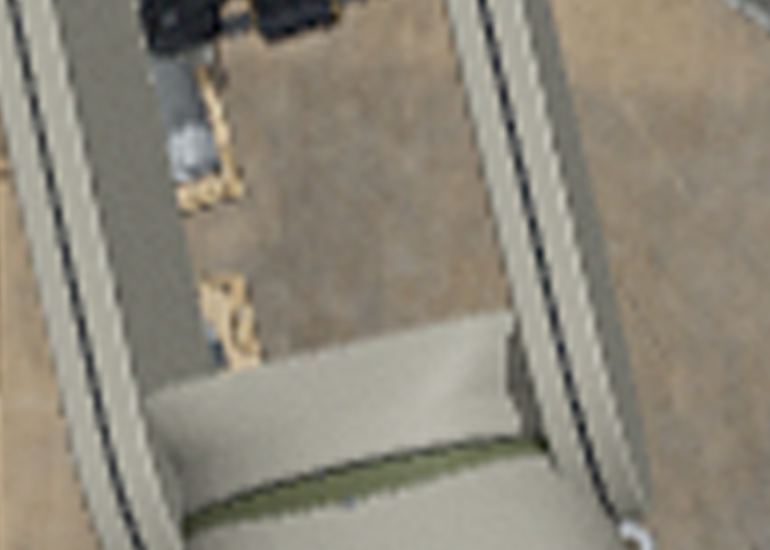

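play_rows(increments="130 -274 -50 0 -0.2;130 -274 -50 0 -0.2;130 -274 -50 0 -0.2;130 -274 -50 0 -0.2;130 -274 -50 0 -0.2;130 -274 -50 0 -0.2;130 -274 -50 0 -0.2;130 -274 -50 0 -0.2;130 -274 -50 0 -0.2")

```text
t: 26.4
tool_pos: [0.4784, -0.1227, 0.2501]
orientation: [0.444, -3.11, -0.002]
force: [0.1, 0.1, 0.1]
opening: 0.0561
gripper_force: 0.0
```

Run:
```python
from h import *
im=robot.read_camera('top')
o=topdown('top',im,.29,.54,.20,.40,.010,2400);cv2.imwrite('pics/t4.png',o)
print(pose()[1])
for c in ('top','scene'):
  if c=='scene': robot.read_camera(c)
  for n in ["bolt_long_mid","pipe_coupler_mid"]:
    print(n,[(np.round(d['centre'],3).tolist(),round(d['conf'],2)) for d in robot.landmark_of(c,n)][:4])
```

```text
[ 0.47844599 -0.12235742  0.25005675]
bolt_long_mid [([0.308, -0.184, 0.012], 0.59), ([0.356, 0.306, 0.014], 0.51)]
pipe_coupler_mid [([0.489, 0.324, 0.019], 0.73)]
bolt_long_mid [([0.358, 0.305, 0.016], 0.57), ([0.31, -0.188, 0.01], 0.49), ([0.424, -0.205, 0.007], 0.28)]
pipe_coupler_mid []
```

View pics/t4.png

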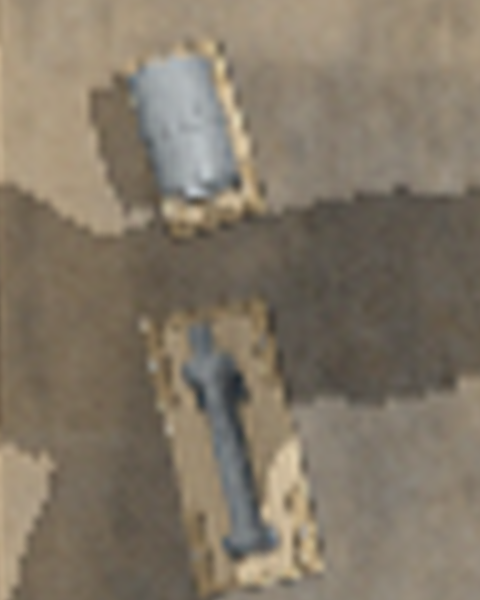

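Run:
```python
from h import *
im=robot.read_camera('scene')
cv2.imwrite('pics/s2.png',cv2.resize(im[280:365,125:265],None,fx=5.5,fy=5.5,interpolation=cv2.INTER_CUBIC))
```

```text
(no output)
```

View pics/s2.png

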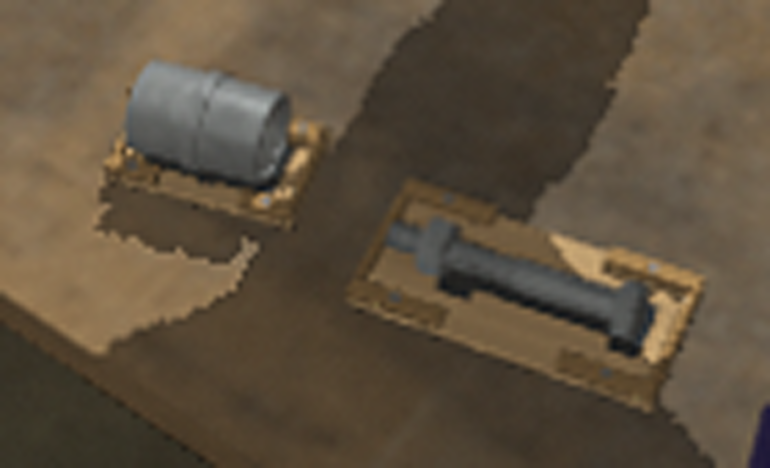

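The coupler looks level and seated, but shifted along its holder. I'll check from above with the wrist camera.

Run:
```python
from h import *
go(.46,.22,.20,13)
```

```text
t26.8 psi -163.7 q6 -2.21 row: -78.7 334.5 50.6 yaw -86.7
```

play_rows(increments="-79 334 0 93 -0.2;-79 334 0 93 -0.2;-79 334 0 93 -0.2;-79 334 0 93 -0.2;-79 334 0 93 -0.2;-79 334 50 93 -0.2;-79 334 50 93 -0.2;-79 334 50 93 -0.2;-79 334 50 93 -0.2;-79 334 50 93 -0.2;-79 334 50 93 -0.2;-79 334 50 93 -0.2;-79 334 50 93 -0.2")

```text
t: 28.05
tool_pos: [0.4607, 0.2191, 0.2006]
orientation: [-1.952, -2.461, 0.0]
force: [0.7, 0.7, -0.5]
opening: 0.0556
gripper_force: 0.0
```

Run:
```python
from h import *
print(pose()[1])
look('pics/w6.png',.29,.54,.22,.40,.010,2400,['holder_coupler','pipe_coupler_mid','holder_long','bolt_long_mid'])
```

```text
[0.46065818 0.21908752 0.20056404]
holder_coupler []
  0.71 rect [0.4848 0.3197] [0.074 0.041] 17.1 axis -160.5
  0.62 rect [0.4909 0.3222] [0.058 0.038] 14.3 axis -162.1
pipe_coupler_mid [([0.489, 0.322, 0.022], 0.76)]
  0.55 rect [0.489  0.3205] [0.056 0.036] 14.2 axis -163.5
holder_long [([0.353, 0.302, 0.0], 0.92)]
  0.82 rect [0.3561 0.3032] [0.117 0.052] 11.9 axis -168.6
bolt_long_mid [([0.36, 0.302, 0.015], 0.75)]
  0.81 rect [0.3582 0.3044] [0.099 0.021] 13.7 axis -166.1
```

View pics/w6.png

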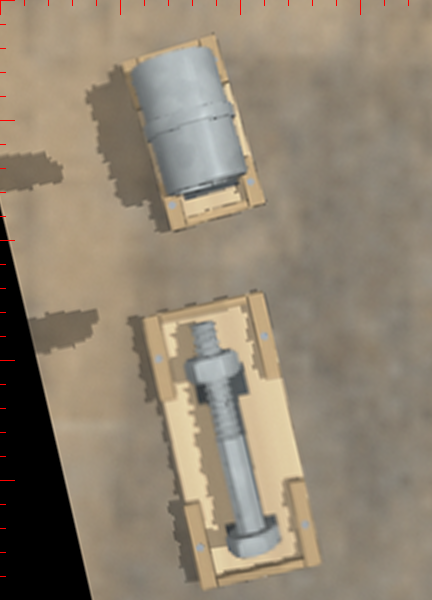

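The coupler sits inside its end stops, about 4 mm off centre, and the long bolt is about 2 mm off. All parts are within tolerance, so I'm handing in.

```bash
python3 -c "
from plant import robot
print(robot.close_job())"
```

```text
the job is handed in; nothing more can be done
None
```

I placed all four parts in their own holders, released them and handed in the job at about 28 s. In the last pictures each sat within about 5 mm of its holder's centre, and the brown pack had not visibly moved; the hand-in call returned no verdict.

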